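# Pin the clamp frame shut round the litho stone and hold it squeezed

## Robot

A 7-joint arm with a two-finger parallel gripper is mounted at the origin on the work surface. World frame = base frame: x ahead of the robot, y to its left, z up, the work surface at z = 0. Lengths are in m, angles in rad, forces in N, time in s.
With the tool pointing down it reaches from about 0.425 to 0.925 m from the base axis. Payload 6.8 kg.
Tool frame: the origin (TCP) lies at the very end of the fingers, on their centre line; the grasp point (between the pads) lies 19 mm behind it; z points along the fingers, y is the line along which they close (so a half turn about z gives the same grasp; the last joint's range is limited). The gripper opens to 85 mm and grips with 20 to 120 N. Pads are 22 mm wide; open, the fingers measure 114 mm over their backs; the gripper's body (76 mm by 85 mm) begins 54 mm behind the grasp point. The pads swing forward as they close: fully open they stand 13 mm farther back than shut.
Start: joints at [1.172, 0.477, 0.022, 1.555, -0.011, 1.109, -0.083], TCP at [0.194, -0.647, 0.231] pointing down, gripper open.
Joint ranges: [-2.96, 2.96], [-0.34, 2.1], [-1.41, 1.46], [0.24, 2.44], [-1.37, 4.51], [0.17, 1.92], [-2.96, 2.96]. Speed limits (rad/s): [2.39, 2.39, 3.14, 3.14, 3.14, 3.14, 3.14].

## Interface

Orientations are given as a unit quaternion [w, x, y, z].
In Python, from station import bot gives the robot as it stands.
- The arm moves only by the tool drive_effector, called after ">>>" as name(argument=value, ...) on one line, values as JSON. Schema: {"type":"object","properties":{"increments":{"type":"string"},"squeeze":{"type":"number"},"only":{"type":"string"},"quiet":{"type":"boolean"},"lines":{"type":"string"}},"required":["increments"],"additionalProperties":false}. increments is a string of 1 to 20 rows, parted by semicolons, with the numbers parted by spaces; each row has 5 numbers: dx, dy, dz in m, then a turn about the tool's z in rad, then the opening from 0.0 (shut) to 1.0 (fully open); each row shifts and turns the commanded pose from where the row before left it, along the tool's axes as they then stand; what a row does not reach is not made up. A row lasts 1/10 s, in which the tool goes at most 0.05 m and 0.15 rad, less where a joint would pass 70% of its speed; a pose out of reach is approached as far as the arm can. The fingers move at their own pace and stop on an object; squeeze is the grip in N (left out, the last holds). Time passes only in rows, so rows that do not move let the fingers close. The tool returns the time, the measured TCP pose, the force, the opening and the grip force at its end. only (a regular expression) keeps the lines of the reply that match it, lines (a string "A,B") keeps lines A to B, and quiet returns only ok. Input that does not fit is refused with a message, and nothing moves.
- bot.get_obs(): the state, without advancing time (a new reading comes with each control period).
- bot.read_camera(name): name is "scene" or "side" or "wrist"; returns the picture (400x640x3 uint8, blue, green, red); there is no depth.
- bot.camera_info(name): a dict with "vertical_fov" (degrees; the focal length in pixels is half the picture's height over the tangent of half this angle, whatever the lens; pixels are square), "cx", "cy" (the principal point, pixels), "view" (4x4, takes a point from world to camera coordinates); the wrist camera has in their place "hand_eye" (4x4, takes a point from camera to tool coordinates, whose origin is the TCP and whose axes are the flange's). Camera axes: x right, y up, looking along -z (the intrinsics and any distortion apply to the point x, -y, -z); pixel columns grow to the right and rows downward; lengths in m; the calibration is good to about 2 mm. A picture is of the moment at which its call begins: read the wrist's pose just before it. camera_info takes no time and is no camera call.
- bot.hand_in(): hands the job in; it is judged then, once.
The state is a dict: "t": time; "q": joint angles; "joint_vel": joint speeds; "joint_torque": joint torques, N m; "eef_pos": TCP position; "tool_rot": TCP orientation; "contact_force": force on the tool from outside, world axes, zero at the start; "torque": the same for the moment, N m; "gripper_width": opening from 0.0 (shut) to 1.0 (fully open); "grasp_force": force on a finger pad.
Only numpy, scipy, OpenCV 4.12 (cv2) and the standard library are available. Lean on these libraries where they do the work, as an engineer would, in place of code of your own. Each camera call takes 0.05 s, during which the arm holds its last target. There are 200 camera calls.

## Task

Get the little stone ready for edging: swing the yellow half of the clamp frame fully shut against the blue half, then take the brass-headed pin from the wooden block and push it fully home down through the two lined-up holes. Finally pinch the frame's two upright steel posts together in the gripper and finish like that, still squeezing both posts so the halves stay pressed shut; do not let go at the end. Leave the stone, the red-headed pin and everything else on the table where they are.

Things in the scene. Friction and masses are not known exactly. Their poses are not given: they have to be found in the camera images.
- clamp_frame: Fixed blue L-shaped half (bars 10 thick, tops z 46) of a diamond-shaped clamp frame on a slatted board (x -156..106, y +-100 mm). Origin at table level under the stone's middle; x points to the hinge, y towards the yellow half. Its closing end (-x) has a block (x -135..-76, y -30..-6, top z 56) and an ear plate (x -183..-133, y +-26, z 30..42) with a vertical 13 mm hole at x -158, y 0
- gate (a joint): Angle of the yellow half about the vertical hinge, rad: 0 = fully shut (firm stop), grows as it opens towards the frame's +y (clockwise from above), to 1.3. Stiff: 1 to 2 N at its post moves it; it stays where left. It mirrors the blue half, but its ear is at z 44..56: shut, it lies over the blue ear, holes lined up
- hinge (a point): Hinge axis, 100 mm from the frame's origin along its +x, point at z 56 above the table (top of the blocks)
- gate_post (a point): Upright round steel post with yellow band on the yellow half, 16 mm diameter, from its block's top (z 56) to z 102. This point is the centre of its foot (z 56), 205 mm from the hinge axis along the yellow half and 17 mm to its outer side. Shut, it stands at x -105, y +17 mm in the frame
- fixed_post (a point): Same post with blue band on the blue half, 16 mm diameter, z 56..102, this point the centre of its foot (z 56), at x -105, y -17 mm in the frame. With the frame shut the posts are 34 mm apart (centres), 50 mm over both; nothing stands between or beside them above z 56 (pin head aside, 53 mm away)
- gate_hole (a point): Centre of the 13 mm hole at the top of the yellow ear plate (z 56), 258 mm from the hinge axis; the ear turns with the yellow half
- fixed_hole (a point): Centre of the 13 mm hole at the top of the blue ear plate (z 42); 53 mm beyond the posts' line, away from the hinge
- lock_pin: The pin to use: steel shank 10 mm diameter, 34 long, tip tapered to 6 over the last 4; round brass head 18 mm diameter, 22 high, on top; about 60 g. Origin at the shank's tip, z up to the head (head z 34..56). Starts upright in one of the block's holes, head resting on the block. Fully home in the frame: head down on the yellow ear, tip 22 mm above the table
- pin_block: Fixed dark wooden block 130 x 60 x 45 mm high, origin at the centre of its underside, long side along its x; two through holes at x -35 and +35, y 0. Undersides of the pin heads at z 45, tops at z 67
- spare_pin: Same size of pin with a red head, in the block's other hole; not needed, leave it
- stone: Small grey lithographic stone, 110 x 110 x 40 mm, 1.3 kg, lying loose on the slats inside the frame, top at z 56, origin at the centre of its underside; leave it
- grit_jar: Jar of grit, 68 mm diameter, 100 high, origin under its centre; leave it
- grit_can: Can, 72 mm diameter, 110 high, origin under its centre; leave it
- scraper: Flat scraper with a handle, 250 mm long, origin under its middle, lying flat; leave it
- slip_stone: Reddish rubbing block 35 x 90 x 25 mm; leave it
- wedge: Small wooden block 30 x 90 x 20 mm; leave it
- water_cup: White cup, 80 mm across the rim, 80 high; leave it

How it is judged:
By the outcome, as a careful person would: the job done as asked, in the order asked, and still so for the second after the job is handed in, while the arm keeps its last pose, push and grip.
It also fails if it takes over 64 s, if anything falls off the work surface, if the arm or the gripper's body presses on something with over 40 N, if the wrist force passes 120 N, or if a joint passes its speed limit or range.

## Working session

There is one attempt and no reset: what is moved stays moved. The work goes in short steps, Python scripts to look and compute and a tool call to move; the robot and the scene stay as the last step left them, time stands still between calls to the robot, and variables do not carry over. Pictures are saved under pics/ and viewed, at most 11 in all, crops included, and the job is handed in when it is done.

```bash
ls; mkdir -p pics
```

Run:
```python
from station import bot
import cv2, numpy as np
np.set_printoptions(precision=4,suppress=True)
for n in ["scene","side","wrist"]:
    cv2.imwrite(f"pics/{n}0.png",bot.read_camera(n)); print(n,bot.camera_info(n))
print(bot.get_obs())
```

```text
pics
station.py
scene {'vertical_fov': 44.51898224791287, 'cx': 326.3347755550456, 'cy': 196.96469408874333, 'view': array([[-0.1665,  0.986 ,  0.005 ,  0.041 ],
       [-0.8083, -0.1394,  0.572 ,  0.373 ],
       [ 0.5647,  0.0912,  0.8202, -1.7178],
       [ 0.    ,  0.    ,  0.    ,  1.    ]])}
side {'vertical_fov': 48.78315336998554, 'cx': 315.83775841868595, 'cy': 196.31929482676912, 'view': array([[-0.8929, -0.4501, -0.0134,  0.4982],
       [ 0.3398, -0.6931,  0.6357, -0.2127],
       [-0.2954,  0.5631,  0.7718, -1.2601],
       [ 0.    ,  0.    ,  0.    ,  1.    ]])}
wrist {'vertical_fov': 61.46651611860773, 'cx': 315.51160391398975, 'cy': 199.70792040886445, 'hand_eye': array([[ 0.0003,  0.9556,  0.2948,  0.0752],
       [ 1.    , -0.0001, -0.0006, -0.0006],
       [-0.0005,  0.2948, -0.9556, -0.1427],
       [ 0.    ,  0.    ,  0.    ,  1.    ]])}
{'t': 0.15, 'q': array([ 1.1719,  0.4776,  0.0223,  1.5562, -0.0115,  1.1093, -0.0831]), 'joint_vel': array([ 0.0003, -0.0015,  0.0001, -0.0033,  0.0002,  0.0003,  0.0007]), 'joint_torque': array([  0.0024, -59.693 ,   1.6103, -28.1492,   0.0127,   0.0066,
         0.    ]), 'eef_pos': array([ 0.1934, -0.6462,  0.2306]), 'tool_rot': array([-0.0007,  0.9894,  0.1449, -0.0001]), 'contact_force': array([-0.8177, -0.047 , -0.2627]), 'torque': array([-0.0011,  0.0171,  0.0067]), 'grasp_force': 0.0, 'gripper_width': 1.0003685367152442}
```

View pics/scene0.png

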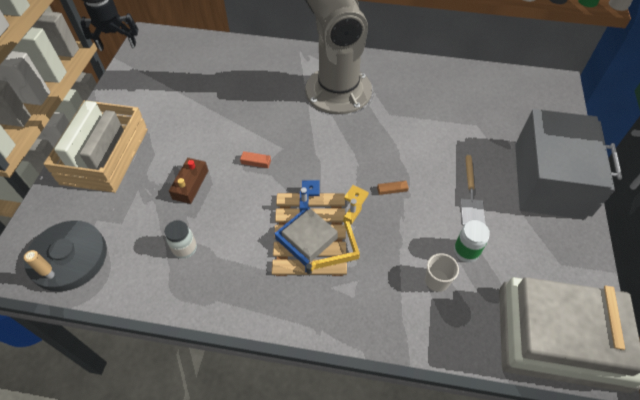

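View pics/side0.png

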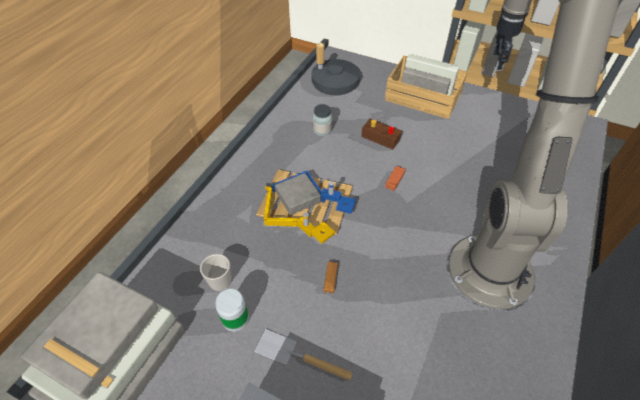

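Create h.py:
```python
from station import bot
import cv2, numpy as np
from scipy.spatial.transform import Rotation as Rn
np.set_printoptions(precision=4,suppress=True)
def pose():
    o=bot.get_obs(); q=o["tool_rot"]; T=np.eye(4)
    T[:3,:3]=Rn.from_quat([q[1],q[2],q[3],q[0]]).as_matrix(); T[:3,3]=o["eef_pos"]; return T
def cam(n,T=None):           # camera-to-world, K
    i=bot.camera_info(n); f=200/np.tan(np.radians(i["vertical_fov"])/2)
    C=np.linalg.inv(i["view"]) if "view" in i else T@i["hand_eye"]
    return C,f,i["cx"],i["cy"]
def ray(c,uv):
    C,f,cx,cy=c; d=C[:3,:3]@np.array([(uv[0]-cx)/f,-(uv[1]-cy)/f,-1]); return C[:3,3],d/np.linalg.norm(d)
def onz(c,uv,z):
    o,d=ray(c,uv); return o+d*(z-o[2])/d[2]
def tri(*cu):
    A=np.zeros((3,3));b=np.zeros(3);rs=[ray(c,u) for c,u in cu]
    for o,d in rs: P=np.eye(3)-np.outer(d,d);A+=P;b+=P@o
    p=np.linalg.solve(A,b); return p,[round(1e3*float(np.linalg.norm(np.cross(p-o,d))),1) for o,d in rs]
def proj(c,p):
    C,f,cx,cy=c; q=C[:3,:3].T@(np.asarray(p)-C[:3,3]); return np.array([cx-f*q[0]/q[2],cy+f*q[1]/q[2]])
def blobs(img,lo,hi,amin=8):
    m=cv2.inRange(cv2.cvtColor(img,cv2.COLOR_BGR2HSV),lo,hi)
    n,l,s,c=cv2.connectedComponentsWithStats(m); return [(s[i,4],c[i].round(1),s[i,:4]) for i in range(1,n) if s[i,4]>=amin]
```

Run:
```python
from h import *
S=cam("scene");D=cam("side")
for n,a,b in [("brass",(181,183),(374,123)),("red",(191,163),(391,130)),("blue ear",(311,187),(345,203)),("yel ear",(357,193),(322,232)),("bluepost",(304,190),(331,184)),("yelpost",(349,203),(306,216)),("stone",(308,234),(297,191))]:
    print(n,*tri((S,a),(D,b)))
T=pose();print(T)
```

```text
brass [ 0.5162 -0.382   0.0558] [0.6, 0.6]
red [ 0.4462 -0.3723  0.0607] [2.3, 2.3]
blue ear [ 0.4604 -0.009   0.0465] [0.4, 0.4]
yel ear [0.4708 0.1277 0.0614] [2.2, 2.2]
bluepost [ 0.5129 -0.0174  0.1012] [0.7, 0.7]
yelpost [0.5285 0.1129 0.0888] [3.8, 3.8]
stone [0.6172 0.0125 0.0457] [0.9, 0.9]
[[ 0.958   0.2867 -0.0005  0.1934]
 [ 0.2867 -0.958   0.0013 -0.6462]
 [-0.0001 -0.0014 -1.      0.2306]
 [ 0.      0.      0.      1.    ]]
```

>>> drive_effector(increments="0.044 -0.02 -0.01 0 1;0.044 -0.022 -0.01 0 1;0.044 -0.022 -0.01 0 1;0.044 -0.022 -0.01 0 1;0.044 -0.022 -0.01 0 1;0.044 -0.022 -0.01 0 1;0.044 -0.022 -0.01 0 1;0 0 0 0 1;0 0 0 0 1;0 0 0 0 1")

```text
t: 1.15
eef_pos: [0.4429, -0.4146, 0.3006]
tool_rot: [-0.0, 0.99, 0.144, -0.001]
contact_force: [-0.2, -0.6, -0.2]
gripper_width: 1.004
grasp_force: 0.0
```

Create look.py:
```python
import sys; from h import *
k=sys.argv[1]; T=pose(); im=bot.read_camera("wrist"); cv2.imwrite(f"pics/{k}.png",im); np.save(f"pics/{k}.npy",T); print(T[:3,3])
```

```bash
python3 look.py b1
```

```text
[ 0.4429 -0.4146  0.3006]
```

>>> drive_effector(increments="0 -0.04 0 0 1;0 -0.04 0 0 1;0 0 0 0 1;0 0 0 0 1;0 0 0 0 1")

```text
t: 1.7
eef_pos: [0.4206, -0.3387, 0.3011]
tool_rot: [0.0, 0.99, 0.144, -0.0]
contact_force: [0.1, -0.3, 0.2]
gripper_width: 1.001
grasp_force: 0.0
```

```bash
python3 look.py b2
```

```text
[ 0.4206 -0.3387  0.3011]
```

View pics/b1.png

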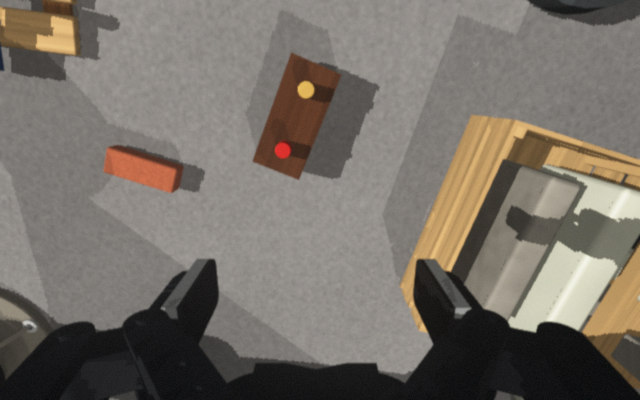

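The wrist view shows the brass head at (306,89), red head at (283,150), both in the dark block. I'll measure them and move over the frame.

Run:
```python
from h import *
R={}
for k in ["b1","b2"]:
    im=cv2.imread(f"pics/{k}.png");c=cam("wrist",np.load(f"pics/{k}.npy"))
    for n,lo,hi in [("brass",(15,110,120),(28,255,255)),("red",(0,220,130),(4,255,255))]:
        B=[b for b in blobs(im,lo,hi,60) if b[0]<500 and abs(b[2][2]-b[2][3])<6]
        print(k,n,[(int(a),u,w) for a,u,w in B]); R[k,n]=(c,B)
for n in ["brass","red"]:
    if all(len(R[k,n][1])==1 for k in ["b1","b2"]):
        print(n,*tri(*[(R[k,n][0],R[k,n][1][0][1]) for k in ["b1","b2"]]),[onz(R[k,n][0],R[k,n][1][0][1],.067) for k in ["b1","b2"]])
```

```text
b1 brass [(255, array([305.3,  89.4]), array([297,  81,  18,  18], dtype=int32))]
b1 red []
b2 brass [(287, array([378.1,  89.8]), array([368,  81,  20,  19], dtype=int32))]
b2 red []
brass [ 0.5179 -0.3803  0.0607] [0.1, 0.1] [array([ 0.5177, -0.3805,  0.067 ]), array([ 0.5175, -0.3792,  0.067 ])]
```

>>> drive_effector(increments="0.01 -0.045 0 0 1;0.01 -0.045 0 0 1;0.01 -0.045 0 0 1;0.01 -0.045 0 0 1;0.01 -0.045 0 0 1;0.01 -0.045 0 0 1;0.01 -0.045 0 0 1;0.01 -0.045 0 0 1;0 0 0 0 1;0 0 0 0 1;0 0 0 0 1")

```text
t: 2.85
eef_pos: [0.3951, 0.0293, 0.3009]
tool_rot: [-0.0, 0.99, 0.144, -0.0]
contact_force: [-0.6, -0.4, 0.5]
gripper_width: 0.998
grasp_force: 0.0
```

```bash
python3 look.py f1
```

```text
[0.3951 0.0293 0.3009]
```

>>> drive_effector(increments="0.03 -0.04 0 0 1;0.03 -0.04 0 0 1;0 0 0 0 1;0 0 0 0 1;0 0 0 0 1")

```text
t: 3.4
eef_pos: [0.4293, 0.1229, 0.3006]
tool_rot: [0.0, 0.99, 0.143, -0.001]
contact_force: [0.0, -0.6, -0.3]
gripper_width: 1.006
grasp_force: 0.0
```

```bash
python3 look.py f2
```

```text
[0.4293 0.1229 0.3006]
```

View pics/f1.png

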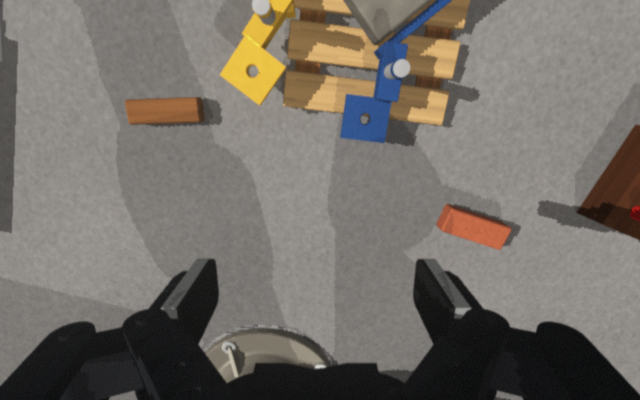

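View pics/f2.png

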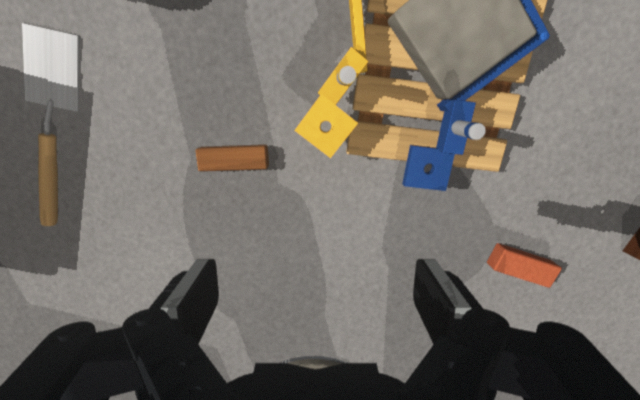

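The views show the blue hole at (365,118)/(428,168), the yellow hole at (252,71)/(325,126), the blue post top at (401,69)/(477,131) and the yellow post top at (262,6)/(347,75).

Run:
```python
from h import *
seeds={"bh":((365,118),(428,168)),"yh":((252,71),(325,126)),"bp":((401,69),(477,131)),"yp":((262,6),(347,75))}
rng={"bh":((100,120,30),(125,255,255)),"yh":((18,140,80),(35,255,255))}
out={}
for n,s in seeds.items():
    cu=[]
    for k,u in zip(["f1","f2"],s):
        im=cv2.imread(f"pics/{k}.png");c=cam("wrist",np.load(f"pics/{k}.npy"))
        hsv=cv2.cvtColor(im,cv2.COLOR_BGR2HSV)
        if n in rng: m=cv2.bitwise_not(cv2.inRange(hsv,*rng[n]))
        else: m=cv2.inRange(hsv,(0,0,150),(180,60,255))
        nn,l,st,ce=cv2.connectedComponentsWithStats(m)
        d=[(np.hypot(*(ce[i]-u)),i) for i in range(1,nn) if 30<st[i,4]<600]; 
        i=min(d)[1]; print(n,k,ce[i].round(1),st[i]); cu.append((c,ce[i]))
    p,e=tri(*cu); out[n]=p
    z={"bh":.042,"yh":.056,"bp":.102,"yp":.102}[n]
    print(n,p,e,[onz(c,u,z) for c,u in cu])
```

```text
bh f1 [364.5 118.3] [360 113  10  12  97]
bh f2 [427.4 167.7] [424 163   8  10  59]
bh [ 0.4593 -0.0113  0.0373] [0.0, 0.0] [array([ 0.4594, -0.0106,  0.042 ]), array([ 0.4598, -0.0095,  0.042 ])]
yh f1 [253.   70.8] [248  65  11  13 108]
yh f2 [325.4 126. ] [320 121  12  11 103]
yh [0.4728 0.1242 0.0501] [0.0, 0.0] [array([0.4727, 0.1231, 0.056 ]), array([0.4732, 0.1245, 0.056 ])]
bp f1 [401.1  67.6] [393  59  17  18 247]
bp f2 [476.5 131.2] [469 123  16  17 211]
bp [ 0.5146 -0.0193  0.1022] [0.1, 0.1] [array([ 0.5148, -0.0194,  0.102 ]), array([ 0.5145, -0.0194,  0.102 ])]
yp f1 [260.4   6.3] [252   0  18  15 228]
yp f2 [347.2  74.6] [339  66  17  18 224]
yp [0.5279 0.1211 0.1   ] [0.6, 0.6] [array([0.527 , 0.1208, 0.102 ]), array([0.5283, 0.121 , 0.102 ])]
```

>>> drive_effector(increments="0 0 0 0.15 0;0.033 -0.007 0 0 0;0.033 -0.007 0 0 0;0.032 -0.008 0.02 0 0;0 0 0.04 0 0;0 0 0.04 0 0;0 0 0.04 0 0;0 0 0.04 0 0;0 0 0.03 0 0;0 0 0.02 0 0;0 0 0 0 0;0 0 0 0 0;0 0 0 0 0", squeeze=40)

```text
t: 4.75
eef_pos: [0.5243, 0.1601, 0.0726]
tool_rot: [-0.0, 0.998, 0.07, 0.001]
contact_force: [-0.8, 0.2, -0.5]
gripper_width: 0.002
grasp_force: 0.0
```

Create fr.py:
```python
from h import *
T=pose(); x=np.array([.990,.141]);y=np.array([-.141,.990]); d=T[:2,3]-[.5147,-.0194]
print("frame mm",1e3*(d@x)-105,1e3*(d@y)-17,"z",T[2,3]*1e3,"yaw err",np.arctan2(T[1,0],T[0,0])-.141)
```

```bash
python3 fr.py; python3 look.py g1; python3 -c "
from h import *
cv2.imwrite('pics/s1.png',cv2.resize(bot.read_camera('side')[120:300,200:440],None,fx=3,fy=3))"
```

```text
frame mm -70.1927958963367 159.33252554114065 z 72.5540972789974 yaw err -0.001208864957810335
[0.5243 0.1601 0.0726]
```

View pics/s1.png

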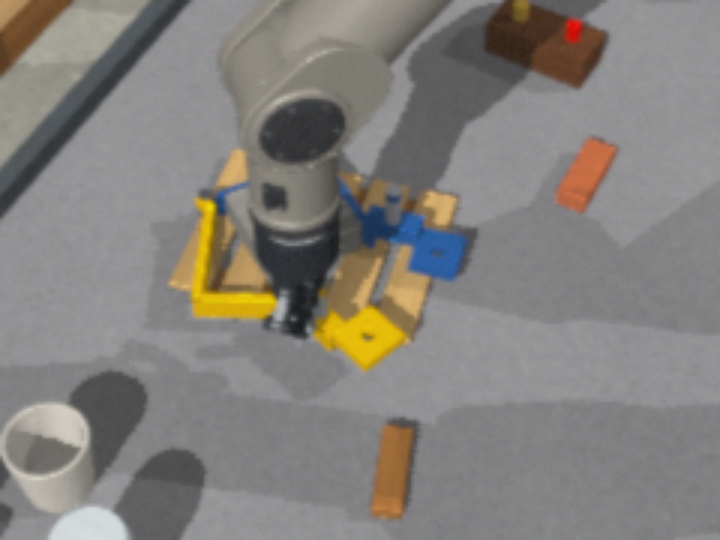

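The fingers stand on the outer side of the yellow post, so I push it along its arc.

>>> drive_effector(increments="0 0.012 0 0 0;-0.005 0.012 0 0 0;-0.006 0.012 0 0 0;-0.006 0.012 0 0 0;-0.005 0.012 0 0 0;-0.004 0.012 0 0 0;-0.003 0.012 0 0 0;-0.003 0.01 0 0 0;-0.002 0.01 0 0 0;-0.001 0.008 0 0 0;0 0 0 0 0;0 0 0 0 0")

```text
t: 6.05
eef_pos: [0.5046, 0.0443, 0.0712]
tool_rot: [0.0, 0.998, 0.07, 0.0]
contact_force: [-0.4, -0.5, 0.0]
gripper_width: -0.001
grasp_force: 0.0
```

```bash
python3 fr.py
```

```text
frame mm -105.97753930327916 47.492843607925266 z 71.16467371716526 yaw err -0.0006945658850839032
```

>>> drive_effector(increments="0 -0.01 0 0 0;0 0 -0.04 0 0;0 0 -0.04 0 0;-0.04 0.015 -0.04 0 1;-0.04 0.015 -0.04 0 1;-0.02 0.02 -0.02 0 1;0 0 0 0 1;0 0 0 0 1;0 0 0 0 1")

```text
t: 6.95
eef_pos: [0.422, -0.0019, 0.2388]
tool_rot: [-0.0, 0.997, 0.071, -0.0]
contact_force: [0.5, -0.2, 0.0]
gripper_width: 0.992
grasp_force: 0.0
```

```bash
python3 fr.py; python3 look.py f3
```

```text
frame mm -194.3332190169345 13.383393856371313 z 238.831179450135 yaw err 0.0016312402915697188
[ 0.422  -0.0019  0.2388]
```

View pics/f3.png

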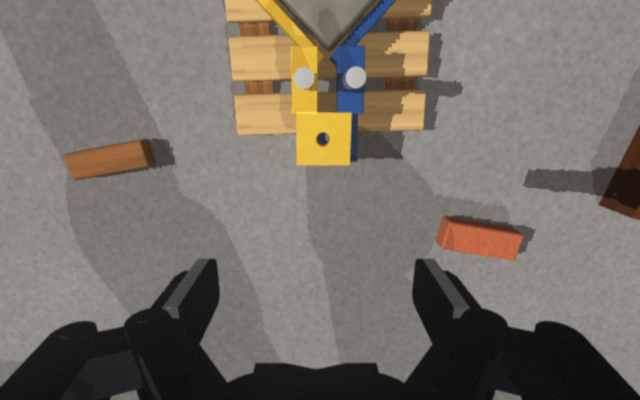

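The gate is nearly shut, with post tops at (304,78) and (355,77) and the yellow hole at (322,139) over the blue ear. Next I measure, then pinch.

Create meas.py:
```python
import sys; from h import *
k=sys.argv[1]; im=cv2.imread(f"pics/{k}.png");T=np.load(f"pics/{k}.npy");c=cam("wrist",T); hsv=cv2.cvtColor(im,cv2.COLOR_BGR2HSV)
x=np.array([.990,.141]);y=np.array([-.141,.990])
def rep(n,u,z):
    p=onz(c,u,z); d=p[:2]-[.5147,-.0194]; print(n,u.round(1),p,"frame",1e3*(d@x)-105,1e3*(d@y)-17)
for b in blobs(im,(0,0,150),(180,60,255),60):
    if b[0]<600 and 12<b[2][2]<32 and 12<b[2][3]<32: rep("post?",b[1],.102)
m=cv2.inRange(hsv,(18,140,80),(35,255,255)); cs,h=cv2.findContours(m,cv2.RETR_CCOMP,cv2.CHAIN_APPROX_NONE)
for i,q in enumerate(cs):
    if h[0][i][3]>=0 and 40<cv2.contourArea(q)<600: e=cv2.fitEllipse(q); rep("yhole",np.array(e[0]),.056); print(e[1])
```

```bash
python3 meas.py f3
```

```text
post? [512.1  20.1] [ 0.5706 -0.1283  0.102 ] frame -64.98960269149191 -132.68280643964317
post? [468.2  30.6] [ 0.5591 -0.0978  0.102 ] frame -72.13519634113312 -100.87649474822324
post? [520.8  37.9] [ 0.5599 -0.1386  0.102 ] frame -77.0846029236714 -141.37483946744385
post? [486.2  50.2] [ 0.5478 -0.1152  0.102 ] frame -85.68965808611136 -116.47719037939372
post? [485.9  75.5] [ 0.5302 -0.1202  0.102 ] frame -103.85960616486422 -118.99102501214846
post? [303.5  77.5] [0.5085 0.0205 0.102 ] frame -105.53232387439405 23.395261639817157
post? [355.3  76.8] [ 0.5148 -0.0195  0.102 ] frame -104.95967939933284 -17.087129857359052
post? [284.4 176.2] [0.4278 0.0262 0.102 ] frame -184.62150691568877 40.374400950748594
post? [258.1 185.9] [0.4161 0.0475 0.102 ] frame -193.1891605936706 63.18093909411638
post? [284.1 206.7] [0.4006 0.0233 0.102 ] frame -211.9732817339144 41.344397820619285
post? [ 67.4 284.8] [0.2943 0.2167 0.102 ] frame -289.8964900090907 247.82127259351722
post? [ 46.1 281.8] [0.2947 0.2363 0.102 ] frame -286.72163839819586 267.16598901102685
post? [ 63.9 299.8] [0.2772 0.2212 0.102 ] frame -306.21823572487256 254.7020047407472
post? [ 32.2 310.2] [0.261  0.2525 0.102 ] frame -317.8714774687309 287.9349062204835
yhole [322.9 138.3] [ 0.4588 -0.0032  0.056 ] frame -158.07673875999976 6.882324991889874
(12.996734619140625, 14.07581901550293)
yhole [303.6  77.8] [0.5103 0.0223 0.056 ] frame -103.50321645192297 24.882471381952726
(22.580625534057617, 24.25653839111328)
```

>>> drive_effector(increments="0.045 0.007 0.03 0 1;0.044 0.006 0.03 0 1;0 0 0.03 0 1;0 0 0.03 0 1;0 0 0.03 0 1;0 0 0.024 0 1;0 0 0 0 1;0 0 0 0 1", squeeze=30)

```text
t: 7.8
eef_pos: [0.5048, -0.0024, 0.0693]
tool_rot: [-0.001, 0.997, 0.071, -0.001]
contact_force: [-0.6, -0.5, 0.6]
gripper_width: 1.0
grasp_force: 0.0
```

```bash
python3 fr.py
```

```text
frame mm -112.39491886450976 1.2264363813766401 z 69.34773903636042 yaw err 0.0012496670761773798
```

>>> drive_effector(increments="0 0 0 0 0.7;0 0 0 0 0.6;0 0 0 0 0.5;0 0 0 0 0.4;0 0 0 0 0.3;0 0 0 0 0.3;0 0 0 0 0.3", squeeze=30)

```text
t: 8.5
eef_pos: [0.506, -0.0041, 0.0713]
tool_rot: [0.001, 0.998, 0.07, 0.001]
contact_force: [-0.4, -1.5, 5.1]
gripper_width: 0.571
grasp_force: 32.3
```

```bash
python3 fr.py
```

```text
frame mm -111.44215522579576 -0.6430518324231258 z 71.33993783100684 yaw err -0.000863204556101338
```

>>> drive_effector(increments="0 0 0 0 0.8;0 0 0 0 1;0 0 0 0 1;0 0 -0.03 0 1;0 0 -0.04 0 1;-0.03 0 -0.04 0 1;-0.04 0 -0.04 0 1;-0.02 0 -0.02 0 1;0 0 0 0 1;0 0 0 0 1;0 0 0 0 1", squeeze=30)

```text
t: 9.6
eef_pos: [0.4207, -0.0154, 0.2344]
tool_rot: [-0.0, 0.998, 0.07, -0.0]
contact_force: [-0.5, -0.5, 0.4]
gripper_width: 1.002
grasp_force: 0.0
```

```bash
python3 look.py f4; python3 meas.py f4 | grep -E "yhole|05 .*02 .*frame -10"
```

```text
[ 0.4207 -0.0154  0.2344]
yhole [317.8 135.2] [ 0.4601 -0.0115  0.056 ] frame -157.98252846005886 -1.4883504788589015
yhole [295.  74.] [0.5108 0.0165 0.056 ] frame -103.76505362699558 19.040165661408132
```

>>> drive_effector(increments="0 0.04 0 0 1;0 0 0 0 1;0 0 0 0 1;0 0 0 0 1")

```text
t: 10.05
eef_pos: [0.426, -0.0543, 0.2346]
tool_rot: [-0.001, 0.997, 0.071, -0.001]
contact_force: [0.5, 0.1, -0.3]
gripper_width: 1.003
grasp_force: 0.0
```

```bash
python3 look.py f5; python3 meas.py f5 | grep -E "yhole|frame -10"
```

```text
[ 0.426  -0.0543  0.2346]
post? [287.7  71.5] [ 0.5148 -0.0195  0.102 ] frame -104.90188105673138 -17.078481417452974
post? [243.5  73.2] [0.5088 0.014  0.102 ] frame -106.14048768508647 16.85893065351015
yhole [277.4 135. ] [ 0.4601 -0.0125  0.056 ] frame -158.07805125924563 -2.4307450137811255
```

>>> drive_effector(increments="0 0 0 -0.035 1;0 0.042 -0.01 0 1;0 0.042 0 0 1;0 0.042 0 0 1;0 0.042 0 0 1;0 0.042 0 0 1;0 0.042 0 0 1;0 0.042 0 0 1;-0.006 0.04 0 0 1;0 0 0 0 1;0 0 0 0 1;0 0 0 0 1")

```text
t: 11.3
eef_pos: [0.4792, -0.3831, 0.2451]
tool_rot: [-0.001, 0.996, 0.089, 0.0]
contact_force: [-0.3, 0.6, -1.1]
gripper_width: 1.003
grasp_force: 0.0
```

```bash
python3 look.py p1
```

Create br.py:
```python
import sys; from h import *
k,z=sys.argv[1],float(sys.argv[2]); im=cv2.imread(f"pics/{k}.png");T=np.load(f"pics/{k}.npy");c=cam("wrist",T)
for lo,hi in [((15,110,120),(28,255,255)),((0,200,130),(4,255,255)),((176,200,130),(180,255,255))]:
    for a,u,w in blobs(im,lo,hi,100):
        if a<3000 and abs(w[2]-w[3])<12: p=onz(c,u,z); print(u,w,p,"tool mm",1e3*(T[:3,:3].T@(p-T[:3,3])))
```

```bash
python3 br.py p1 .067
```

```text
[ 0.4792 -0.3831  0.2451]
[320.5 136.4] [311 127  20  20] [ 0.518  -0.3803  0.067 ] tool mm [ 38.6566   4.3167 178.0632]
[301.2 203.5] [294 195  16  17] [ 0.4492 -0.3734  0.067 ] tool mm [-27.8081 -14.7012 178.0731]
```

>>> drive_effector(increments="0.02 0.002 0.03 0 0.6;0.0187 0.0023 0.03 0 0.6;0 0 0.03 0 0.6;0 0 0.03 0 0.6;0 0 0.03 0 0.6;0 0 0 0 0.6;0 0 0 0 0.6", squeeze=40)

```text
t: 12.05
eef_pos: [0.5179, -0.3814, 0.0959]
tool_rot: [-0.0, 0.996, 0.089, 0.0]
contact_force: [-0.6, -0.3, 0.3]
gripper_width: 0.601
grasp_force: 0.0
```

```bash
python3 -c "
from h import *
T=pose();print(1e3*(T[:3,:3].T@(np.array([.518,-.3803,.067])-T[:3,3])),T[2,3])"; python3 look.py p2; python3 br.py p2 .067
```

```text
[ 0.2799 -1.0736 28.8916] 0.09589101810778354
[ 0.5179 -0.3814  0.0959]
[313.2 233.7] [299 211  32  42] [ 0.5201 -0.3792  0.067 ] tool mm [ 2.5799 -1.7369 28.8923]
```

>>> drive_effector(increments="0 -0.001 0.02 0 0.6;0 0 0.015 0 0.6;0 0 0.01 0 0.6;0 0 0 0 0.6;0 0 0 0 0.4;0 0 0 0 0.2;0 0 0 0 0;0 0 0 0 0;0 0 0 0 0;0 0 0 0 0", squeeze=50)

```text
t: 13.1
eef_pos: [0.5179, -0.3819, 0.0513]
tool_rot: [0.001, 0.996, 0.088, 0.001]
contact_force: [-0.4, 0.7, 5.6]
gripper_width: 0.187
grasp_force: 48.8
```

>>> drive_effector(increments="0 0 -0.02 0 0;0 0 -0.03 0 0;0 0 -0.04 0 0;0 0 -0.04 0 0;0 0 -0.03 0 0;0 0 0 0 0;0 0 0 0 0;0 0 0 0 0")

```text
t: 13.9
eef_pos: [0.5162, -0.381, 0.2086]
tool_rot: [-0.001, 0.996, 0.088, -0.001]
contact_force: [-0.0, 0.4, -1.3]
gripper_width: 0.185
grasp_force: 49.2
```

```bash
python3 look.py p3; python3 br.py p3 .067; python3 -c "
from h import *
cv2.imwrite('pics/sc.png',cv2.resize(bot.read_camera('scene')[90:250,100:260],None,fx=3,fy=3))
w=cv2.imread('pics/p3.png')[140:400,160:480]; cv2.imwrite('pics/p3c.png',cv2.hconcat([cv2.resize(w,(390,480)),cv2.resize(cv2.imread('pics/sc.png'),(400,480))]))"
```

```text
[ 0.5162 -0.381   0.2086]
[ 19.2 142.2] [  0 122  46  41] [ 0.5095 -0.1285  0.067 ] tool mm [  37.8837 -249.5345  141.9428]
[310.9 280.2] [298 261  30  35] [ 0.4233 -0.3924  0.067 ] tool mm [-93.1226  -4.7787 141.7684]
```

View pics/p3c.png

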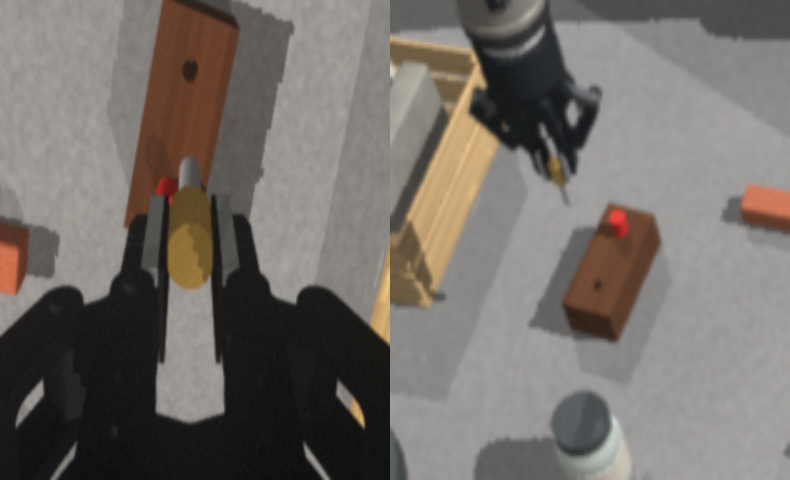

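The pin is held straight. The red pin stays in the block, and the brass hole is empty. Now I carry it towards the frame and look at the hole again.

>>> drive_effector(increments="-0.003 -0.02 -0.006 0 0;-0.004 -0.042 -0.01 0 0;-0.004 -0.042 -0.01 0 0;-0.004 -0.042 0 0 0;-0.004 -0.042 0 0 0;-0.004 -0.042 0 0 0;-0.003 -0.042 0 0 0;-0.003 -0.042 0 0 0;0 -0.042 0 0 0;0 -0.02 0 0 0;0 0 0 0 0;0 0 0 0 0;0 0 0 0 0;0 0 0 0 0")

```text
t: 15.4
eef_pos: [0.423, -0.0175, 0.2359]
tool_rot: [-0.0, 0.996, 0.087, -0.0]
contact_force: [-0.2, 0.0, -0.6]
gripper_width: 0.186
grasp_force: 49.2
```

```bash
python3 look.py h1; python3 meas.py h1 | grep -E "yhole|frame -10"
```

Run:
```python
from h import *
im=cv2.imread("pics/h1.png"); c=cam("wrist",np.eye(4))
cv2.imwrite("pics/h1c.png",cv2.resize(im[90:300,220:420],None,fx=2.8,fy=2.8,interpolation=cv2.INTER_CUBIC))
for z in (.0363,.0403): print(proj(c,[0,0,z]), [onz(c,(u,225),z)*1e3 for u in (314,316,318)])
```

```text
[ 0.423  -0.0175  0.2359]
post? [295.4  75.5] [0.509  0.0138 0.102 ] frame -105.99150322128507 16.72108146790955
post? [339.1  75.5] [ 0.5148 -0.0194  0.102 ] frame -104.89490204268611 -17.020103530927106
yhole [316.5 137.1] [ 0.4602 -0.0114  0.056 ] frame -157.842005775195 -1.4237409302003972
yhole [295.7  76. ] [0.5106 0.0165 0.056 ] frame -103.96559091353438 19.091095860556564
[316.3094 232.8096] [array([ 4.8051, -1.3213, 36.3   ]), array([ 4.8052, -0.1811, 36.3   ]), array([ 4.8052,  0.9591, 36.3   ])]
[316.29   230.1544] [array([ 3.2342, -1.3378, 40.3   ]), array([ 3.2342, -0.1721, 40.3   ]), array([ 3.2343,  0.9936, 40.3   ])]
```

View pics/h1c.png

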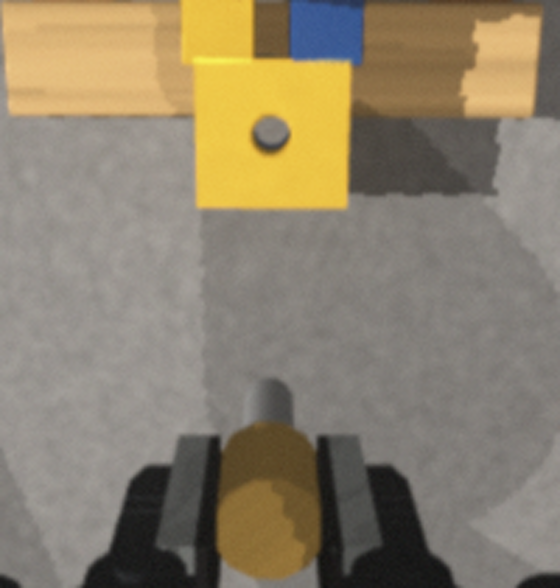

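Pin tip at the crop's (269,378), which is about (0,0) in tool axes. The hole is at (316.5,137). Descend 15 mm short of the hole for a close-range check.

>>> drive_effector(increments="0.011 0 0.02 0 0;0.0117 0 0.03 0 0;0 0 0.03 0 0;0 0 0.03 0 0;0 0 0.0236 0 0;0 0 0 0 0;0 0 0 0 0;0 0 0 0 0")

```text
t: 16.25
eef_pos: [0.4464, -0.0126, 0.1039]
tool_rot: [0.0, 0.996, 0.087, 0.001]
contact_force: [-0.5, 0.5, -0.8]
gripper_width: 0.189
grasp_force: 49.2
```

```bash
python3 look.py h2
```

Run:
```python
from h import *
im=cv2.imread("pics/h2.png"); T=np.load("pics/h2.npy"); c=cam("wrist",T)
m=cv2.inRange(cv2.cvtColor(im,cv2.COLOR_BGR2HSV),(18,140,60),(35,255,255)); cs,h=cv2.findContours(m,cv2.RETR_CCOMP,cv2.CHAIN_APPROX_NONE)
for i,q in enumerate(cs):
    if h[0][i][3]>=0 and 100<cv2.contourArea(q)<2000:
        e=cv2.fitEllipse(q); p=onz(c,e[0],.056); print(e,p,1e3*(T[:3,:3].T@(p-T[:3,3])), cv2.boundingRect(q))
cv2.imwrite("pics/h2c.png",cv2.resize(im[130:330,220:420],None,fx=2.8,fy=2.8,interpolation=cv2.INTER_CUBIC))
```

```text
[ 0.4464 -0.0126  0.1039]
((315.1559753417969, 234.59780883789062), (20.43448257446289, 20.552459716796875), 35.58665466308594) [ 0.4404 -0.013   0.056 ] [-6.0442 -0.6677 47.8895] (306, 224, 20, 21)
((318.5440673828125, 201.7625732421875), (16.151416778564453, 19.99478530883789), 89.89885711669922) [ 0.4615 -0.0113  0.056 ] [15.0292  1.3461 47.9359] (308, 194, 22, 17)
```

View pics/h2c.png

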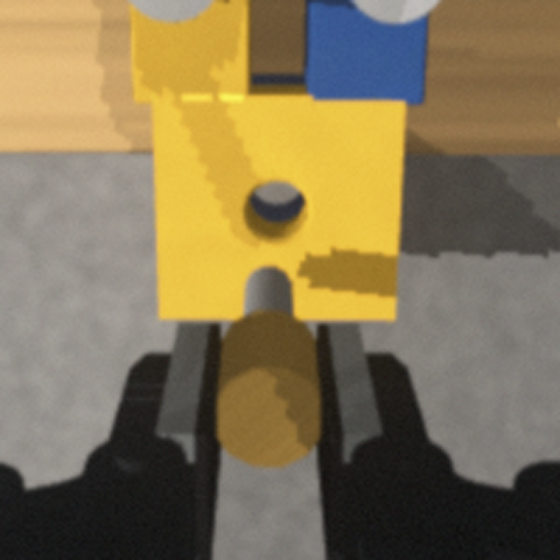

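The hole centre is at crop (275,210) and the pin tip at (269,272). The remaining shift is about 13.2 mm in x and 1.4 mm in y.

>>> drive_effector(increments="0.0066 0.0007 0 0 0;0.0066 0.0007 0 0 0;0 0 0 0 0;0 0 0 0 0;0 0 0 0 0")

```text
t: 16.8
eef_pos: [0.4583, -0.0115, 0.1026]
tool_rot: [0.0, 0.996, 0.088, -0.0]
contact_force: [-0.6, 0.4, -0.4]
gripper_width: 0.184
grasp_force: 49.2
```

>>> drive_effector(increments="0 0 0.004 0 0;0 0 0.004 0 0;0 0 0.004 0 0;0 0 0.004 0 0;0 0 0 0 0;0 0 0 0 0")

```text
t: 17.4
eef_pos: [0.4584, -0.0114, 0.0865]
tool_rot: [-0.0, 0.996, 0.088, -0.0]
contact_force: [-0.7, 0.2, -0.1]
gripper_width: 0.182
grasp_force: 49.2
```

>>> drive_effector(increments="0.0008 0.0003 0.002 0 0;0 0 0.004 0 0;0 0 0.004 0 0;0 0 0.004 0 0;0 0 0 0 0;0 0 0 0 0")

```text
t: 18.0
eef_pos: [0.4592, -0.0116, 0.0725]
tool_rot: [-0.0, 0.996, 0.088, -0.0]
contact_force: [-0.5, 0.0, -1.0]
gripper_width: 0.182
grasp_force: 49.2
```

>>> drive_effector(increments="0 0 0.004 0 0;0 0 0.004 0 0;0 0 0.002 0 0;0 0 0.001 0 0;0 0 0 0 0;0 0 0 0 0")

```text
t: 18.6
eef_pos: [0.4592, -0.0117, 0.0621]
tool_rot: [0.0, 0.996, 0.088, -0.0]
contact_force: [-2.1, -0.8, 7.5]
gripper_width: 0.185
grasp_force: 50.1
```

>>> drive_effector(increments="0 0 0.001 0 0;0 0 0 0 0;0 0 0 0 0")

```text
t: 18.9
eef_pos: [0.4593, -0.0117, 0.0619]
tool_rot: [0.001, 0.996, 0.088, -0.0]
contact_force: [-5.5, 0.3, 19.2]
gripper_width: 0.185
grasp_force: 51.3
```

>>> drive_effector(increments="0 0 0 0 0.3;0 0 0 0 0.5;0 0 0 0 0.5;0 0 0 0 0.5;0 0 -0.02 0 0.5;0 0 -0.03 0 0.5;0 0 -0.03 0 0;0 0 0 0 0;0 0 0 0 0;0 0 0 0 0;0 0 0 0 0")

```text
t: 20.0
eef_pos: [0.4585, -0.0117, 0.1396]
tool_rot: [-0.0, 0.996, 0.088, -0.001]
contact_force: [0.6, 0.5, -0.5]
gripper_width: 0.003
grasp_force: 0.0
```

>>> drive_effector(increments="0 0 0.02 0 0;0 0 0.02 0 0;0 0 0.012 0 0;0 0 0.006 0 0;0 0 0 0 0;0 0 0 0 0")

```text
t: 20.6
eef_pos: [0.4597, -0.0115, 0.083]
tool_rot: [-0.0, 0.996, 0.088, 0.0]
contact_force: [-0.2, -0.6, 0.4]
gripper_width: 0.002
grasp_force: 0.0
```

>>> drive_effector(increments="0 0 0.003 0 0;0 0 0.003 0 0;0 0 0 0 0;0 0 0 0 0")

```text
t: 21.0
eef_pos: [0.4602, -0.0117, 0.0779]
tool_rot: [0.0, 0.996, 0.088, 0.001]
contact_force: [-2.6, -0.8, 12.7]
gripper_width: 0.001
grasp_force: 6.4
```

The closed fingers touched the head at z 0.078, so the pin is fully home. Next, the final squeeze on the posts.

>>> drive_effector(increments="0 0 -0.03 0 0;0 0 -0.03 0 1;0 0 -0.02 0 1;0.02 0 0 0 1;0.02 0 0 0 1;0.014 0 0 0 1;0 0 0 0 1;0 0 0 0 1;0 0 0 0 1", squeeze=50)

```text
t: 21.9
eef_pos: [0.5114, -0.0025, 0.1565]
tool_rot: [0.0, 0.996, 0.088, -0.001]
contact_force: [-0.0, -0.4, 0.3]
gripper_width: 0.999
grasp_force: 0.0
```

```bash
python3 fr.py
```

```text
frame mm -105.8306591552676 0.21901567983190517 z 156.46446365361925 yaw err 0.03476434155221622
```

>>> drive_effector(increments="0 0 0.03 0 1;0 0 0.03 0 1;0 0 0.02 0 1;0 0 0.01 0 1;0 0 0 0 1;0 0 0 0 1")

```text
t: 22.5
eef_pos: [0.5128, -0.0021, 0.0674]
tool_rot: [0.0, 0.996, 0.088, 0.0]
contact_force: [-0.3, 0.6, 0.5]
gripper_width: 1.001
grasp_force: 0.0
```

```bash
python3 look.py e1
```

Run:
```python
from h import *
im=cv2.imread("pics/e1.png"); s=bot.read_camera("side")[120:300,220:420]
cv2.imwrite("pics/e1c.png",cv2.hconcat([cv2.resize(im[130:400,140:500],(430,320)),cv2.resize(s,(360,320))]))
```

```text
[ 0.5128 -0.0021  0.0674]
```

View pics/e1c.png

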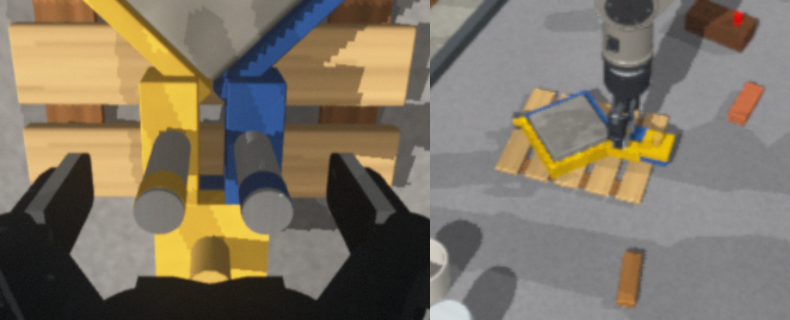

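The open fingers straddle both posts, which stand at (163,185) and (262,185), and the brass head is seated at (210,260). Now squeeze.

>>> drive_effector(increments="0 0 0 0 0.7;0 0 0 0 0.6;0 0 0 0 0.3;0 0 0 0 0.2;0 0 0 0 0.2;0 0 0 0 0.2;0 0 0 0 0.2;0 0 0 0 0.2;0 0 0 0 0.2;0 0 0 0 0.2", squeeze=50)

```text
t: 23.6
eef_pos: [0.513, -0.0031, 0.0676]
tool_rot: [0.001, 0.996, 0.088, 0.0]
contact_force: [-2.5, -1.9, 8.0]
gripper_width: 0.563
grasp_force: 50.4
```

```bash
python3 fr.py
```

```text
frame mm -104.40272343319539 -0.6635079439079092 z 67.60016423533655 yaw err 0.034266532977061503
```

>>> drive_effector(increments="0 0 0 0 0.2;0 0 0 0 0.2;0 0 0 0 0.2")

```text
t: 23.9
eef_pos: [0.513, -0.0031, 0.0676]
tool_rot: [0.001, 0.996, 0.088, 0.0]
contact_force: [-2.0, -2.9, 7.9]
gripper_width: 0.571
grasp_force: 50.4
```

```bash
python3 -c "
from station import bot
print(bot.hand_in())"
```

```text
the job is handed in; nothing more can be done
None
```

I swung the frame shut, pushed the brass-headed pin fully home, and handed the job in at about 24 s with the gripper still squeezing both posts at about 50 N; the stone, the red-headed pin and everything else were left alone.

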